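# Light the microscope stand and hold its offset carrier arm over the pillar

## Robot

A 6-joint arm with a two-finger parallel gripper is mounted at the origin on the work surface. World frame = base frame: x ahead of the robot, y to its left, z up, the work surface at z = 0. Lengths are in m, angles in degrees, forces in N, time in s.
With the tool pointing down it reaches from about 0.35 to 0.875 m from the base axis. Payload 4.2 kg.
Tool frame: the origin (TCP) lies midway between the tips of the shut fingers; the grasp point (between the pads) lies 19 mm behind it; z points along the fingers, y is the line along which they close (so a half turn about z gives the same grasp; the last joint's range is limited). The gripper opens to 87 mm and grips with 3 to 60 N. Pads are 19 mm wide; open, the fingers measure 117 mm over their backs; the gripper's body (75 mm by 190 mm) begins 51 mm behind the grasp point.
Start: joints at [81.337, 22.042, 0.453, 0, -68.411, -14.817], TCP at [0.249, 0.573, 0.191] pointing down, gripper open.
Joint ranges: [-179.83, 179.83], [-69.29, 118.12], [-61.27, 80.66], [-181.25, 117.63], [-171.15, -9.14], [-177.46, 177.46]. Speed limits (degrees/s): [159.86, 159.86, 180, 180, 180, 180].

## Interface

Orientations are given as a 3x3 rotation matrix whose columns are the frame's x, y, z axes.
In Python, from station import r gives the robot as it stands.
- The arm moves only by the shell command python3 steer.py, which reads ROWS from standard input. ROWS is a JSON object whose key "steps" holds a list of rows, 1 to 8 of them, each of 7 numbers: the opening from 0.0 (shut) to 1.0 (fully open), then dx, dy, dz in fractions of the full range, 1 being 0.3 m, then a rotation vector rx, ry, rz in a scale on which 1.0 is pi/2 rad; each row is the pose to reach, as a shift and turn from the pose commanded when the command began, along the tool's axes at that moment; what a row does not reach only later rows make up. A row lasts 1/10 s, in which the tool goes at most 0.05 m and 8.59 degrees, less where a joint would pass 70% of its speed; a pose out of reach is approached as far as the arm can. The fingers move at their own pace and stop on an object; the grip force is fixed at half the most. Time passes only in rows, so rows that do not move let the fingers close. It prints the time, the measured TCP pose, the force, the opening and the grip force at its end. No shift or turn number may pass 1 either way. Input that does not fit is refused with a message, and nothing moves.
- r.sense(): the state, without advancing time (a new reading comes with each control period).
- r.capture(name): name is "scene" or "top"; returns a dict with "pixels" (384x512x3 uint8, red, green, blue), "z_map" (384x512 float32, m along the optical axis (not along the pixel's ray), 0 where there is no reading), "K" (3x3 intrinsics, pixels), "distortion" ([k1, k2, p1, p2, k3] as OpenCV has them; the pictures are not rectified), "world_from_camera" (4x4, takes a point from camera to world coordinates). Camera axes: x right, y up, looking along -z (the intrinsics and any distortion apply to the point x, -y, -z); pixel columns grow to the right and rows downward; lengths in m; the calibration is good to about 2 mm. A picture is of the moment at which its call begins.
- r.finish_job(): hands the job in; it is judged then, once.
The state is a dict: "time_s": time; "joints": joint angles; "joint_velocities": joint speeds; "effort": joint torques, N m; "tcp_pos": TCP position; "ee_rot": TCP orientation; "wrist_force": force on the tool from outside, world axes, zero at the start; "moment": the same for the moment, N m; "gripper_width": opening from 0.0 (shut) to 1.0 (fully open); "gripper_force": force on a finger pad.
Only numpy, scipy, OpenCV 4.12 (cv2) and the standard library are available. Lean on these libraries where they do the work, as an engineer would, in place of code of your own. Each camera call takes 0.05 s, during which the arm holds its last target. There are 200 camera calls.

## Task

Get the small microscope ready for a colleague to refit: hook the work lamp over the rail about a hand's width to one side of the white mark, slide it along the rail, still hooked, to the mark and let go of it there. Then grip the offset carrier arm at its balance point, lift it and hold it level with its big bored hub straight above the stand's pillar, about 30 mm clear of the pillar's top, and with the arm pointing out along the stand's base plate. Finish while still holding it there, and leave the other things on the bench where they are.

Things in the scene. Friction and masses are not known exactly. Their poses are not given: they have to be found in the camera images.
- lamp: Battery work lamp with a hanging hook, standing upright on the bench, 150 tall, 0.22 kg. Origin: centre of its underside, z up. Black block 44 (x) x 64 (y) x 36 (z) with a pale lens on its -x face; a steel strip 24 wide (y), 5 thick, rises from it on the -x side (x -18.5 to -13.5), bends over as a roof and ends in a lip on the +x side. Grey grip block on top. Hung on the rail it hangs upright.
- lamp_hook (a point): Point in the hook, 104 above the lamp's underside on its axis, where the rail's axis lies when it hangs. The lip (x 13.5 to 18.5) ends at z = 82, so the hook is open on the lamp's +x side between z = 36 (block top) and z = 82: with the lamp's y along the rail, bring the rail in there, moving the lamp towards its +x, then lower the lamp until the roof rests on the rail.
- lamp_grip (a point): Grip point in the grey grip block, 135 above the lamp's underside, on its axis (31 above lamp_hook). The block is 16 (x) x 24 (y), z = 113 to 151.
- rail: Fixed horizontal dark steel bar, 12 diameter, 320 long along the body's y, on two end posts; bar axis 200 above the bench. Origin on the bench under the bar's middle; x is level across the bar and points away from the robot, to within 0.1 rad.
- mark: White paper band 16 wide around the rail (adds no thickness to speak of): the mark. Origin on the bar's axis at the band's middle; y along the bar, x level across it (same axes as the rail).
- stand: Fixed microscope stand: white base plate 210 x 120 x 14 with an upright steel pillar 24 diameter, its top 130 above the bench (a collar 44 wide, 8 high at its foot). Origin on the bench under the pillar's axis; the plate reaches from x = -40 to x = 170 and y = -60 to 60, so +x points out along the plate from the pillar.
- stand_top (a point): Centre of the pillar's top, 130 above the bench; axes as the stand's.
- carrier: Offset carrier arm, bare cast metal, 243 long, 0.5 to 0.9 kg, lying on the bench on hub and tip. Origin: centre of the big hub's underside; x along the arm to the tip, z up. Hub: 64 diameter, 46 tall, upright bore of 32 diameter right through. Bar: 16 wide (y), 18 tall (z = 14 to 32), hub to tip. Tip boss: 32 diameter, 36 tall, centred at x = 195. A small dark screw in the hub's -y side.
- carrier_bore (a point): Centre of the hub bore at the hub's underside (the carrier's origin).
- carrier_balance (a point): Balance point (centre of mass along the arm): on the bar, 57 from the hub's axis towards the tip, at mid-height of the bar, 23 above the underside; axes as the carrier's.
- phone: Bystander: phone, black slab 74 x 150 x 9.
- driver: Bystander: screwdriver lying on the bench, 140 long, origin on its underside at the middle of its length.
- can: Bystander: drink can, 66 across, 115 tall.
- spray: Bystander: metal bottle, 44 across, 150 tall.
- meter: Bystander: hand meter lying flat, 75 x 150 x 37.
- case: Bystander: flat clear parts case, 110 x 170 x 30.
- dish: Bystander: small steel dish, 72 across, 28 tall.

How it is judged:
By the outcome, as a careful person would: the job done as asked, in the order asked, and still so for the second after the job is handed in, while the arm keeps its last pose, push and grip.
It also fails if it takes over 66 s, if anything falls off the work surface, if the arm or the gripper's body presses on something with over 40 N, if the wrist force passes 120 N, or if a joint passes its speed limit or range.

## Working session

There is one attempt and no reset: what is moved stays moved. The work goes in short steps, Python scripts to look and compute and a shell command to move; the robot and the scene stay as the last step left them, time stands still between calls to the robot, and variables do not carry over. Pictures are saved under pics/ and viewed, at most 10 in all, crops included, and the job is handed in when it is done.

```bash
ls; mkdir -p pics; cat > h.py <<'E'
import numpy as np, cv2
from station import r
def cap(n):
    c=r.capture(n); np.savez('/tmp/%s.npz'%n,**{k:np.array(v) for k,v in c.items()}); return c
def load(n): return dict(np.load('/tmp/%s.npz'%n))
def cloud(c):
    h,w=c['z_map'].shape
    u,v=np.meshgrid(np.arange(w),np.arange(h))
    p=cv2.undistortPoints(np.stack([u,v],-1).reshape(-1,1,2).astype(np.float64),c['K'],c['distortion']).reshape(h,w,2)
    z=c['z_map'].astype(float)
    P=np.stack([p[...,0]*z,-p[...,1]*z,-z],-1)
    T=c['world_from_camera']
    W=P@T[:3,:3].T+T[:3,3]
    W[z==0]=np.nan
    return W
E
python3 - <<'E'
from h import *
for n in ("scene","top"):
    c=cap(n); cv2.imwrite(f'pics/{n}0.png',cv2.resize(c['pixels'][...,::-1],(800,600),interpolation=cv2.INTER_CUBIC))
    print(n,c['world_from_camera'].round(3).tolist(),c['K'][0,0],c['distortion'])
s=r.sense();print(s['time_s'],s['tcp_pos'],np.round(s['ee_rot'],3))
E
```

```text
pics
station.py
steer.py
scene [[-0.582, -0.486, 0.652, 1.304], [0.813, -0.37, 0.449, 0.495], [0.023, 0.791, 0.611, 0.841], [0.0, 0.0, 0.0, 1.0]] 397.91919077597584 [-0.10051552  0.          0.          0.          0.        ]
top [[0.001, 0.994, -0.114, 0.409], [-1.0, 0.0, -0.005, -0.006], [-0.005, 0.114, 0.994, 1.645], [0.0, 0.0, 0.0, 1.0]] 482.21316215217325 [0.03928741 0.         0.         0.         0.        ]
0.1 [0.2487685 0.5727074 0.1898611] [[ 0.917 -0.399 -0.001]
 [-0.399 -0.917 -0.002]
 [ 0.     0.002 -1.   ]]
```

View pics/scene0.png

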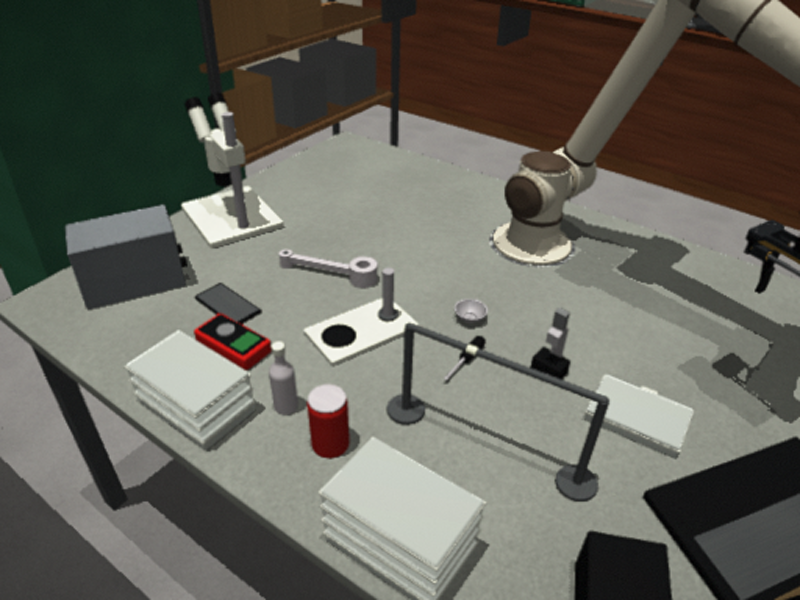

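View pics/top0.png

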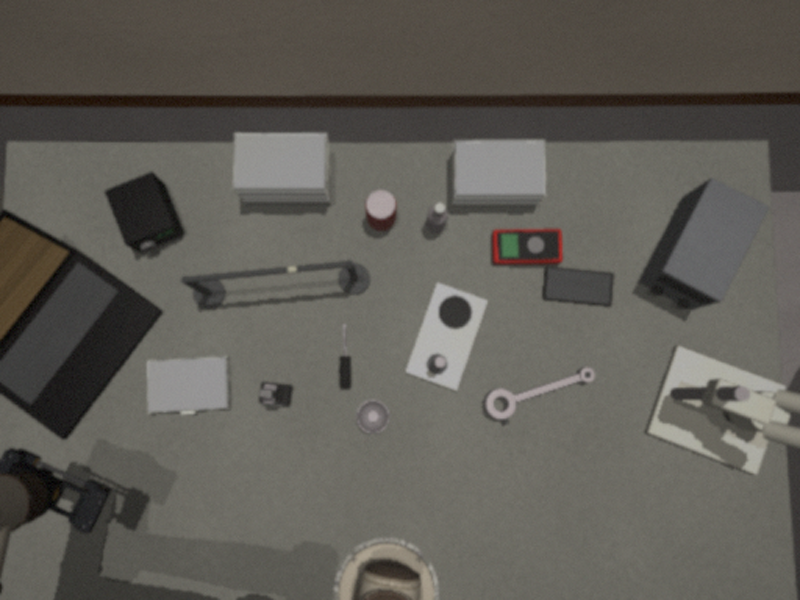

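The top view shows the lamp at about (275,393), the rail from (188,282) to (355,267) with the mark at (292,268). The stand pillar is at (438,362), the carrier hub at (501,404) and its tip at (587,375).

```bash
python3 - <<'E'
from h import *
t=load('top');s=load('scene')
a=cv2.resize(t['pixels'][155:280,110:235][...,::-1],(500,500),interpolation=cv2.INTER_CUBIC)
b=cv2.resize(s['pixels'][185:260,325:370][...,::-1],(300,500),interpolation=cv2.INTER_CUBIC)
cv2.imwrite('pics/crop1.png',cv2.convertScaleAbs(np.hstack([a,b]),alpha=1.8))
W=cloud(t); S=cloud(s)
# segment objects by height in top cloud
def rep(W,name,cond):
    m=cond&np.isfinite(W[...,2]); p=W[m]; print(name,len(p),p.mean(0).round(4),p.min(0).round(3),p.max(0).round(3)); return p
X,Y,Z=W[...,0],W[...,1],W[...,2]
p=rep(W,'bar',(Z>.185)&(Z<.225)&(X>.4)&(X<.8)&(Y>-.1)&(Y<.5))
print(np.c_[p[::40]].round(3).tolist())
for n,(u,v) in dict(mark=(292,268),lamp=(275,393),pillar=(438,358),hub=(501,404),tip=(587,375)).items():
    u=int(u*.64);v=int(v*.64);print(n,W[v,u].round(3)); 
SX,SY,SZ=S[...,0],S[...,1],S[...,2]
p=rep(S,'Sbar',(SZ>.19)&(SZ<.215)&(SX>.5)&(SX<.75)&(SY>-.05)&(SY<.42))
if len(p)>10:
  d=p[:,:2]-p[:,:2].mean(0);v=np.linalg.svd(d,full_matrices=False)[2][0];print('dir',v,p.mean(0))
E
```

```text
bar 454 [0.642  0.2302 0.2047] [0.619 0.063 0.186] [0.665 0.398 0.214]
[[0.663, 0.081, 0.203], [0.656, 0.086, 0.209], [0.653, 0.083, 0.213], [0.651, 0.102, 0.204], [0.648, 0.144, 0.204], [0.645, 0.178, 0.204], [0.641, 0.204, 0.207], [0.639, 0.235, 0.203], [0.635, 0.267, 0.211], [0.632, 0.31, 0.205], [0.63, 0.323, 0.199], [0.624, 0.377, 0.202]]
mark [0.649 0.182 0.214]
lamp [0.411 0.223 0.112]
pillar [ 0.479 -0.105  0.127]
hub [ 0.388 -0.247 -0.001]
tip [ 0.448 -0.424  0.039]
Sbar 732 [0.6479 0.2418 0.2025] [0.625 0.066 0.19 ] [0.671 0.397 0.209]
dir [-0.10281114  0.99470089] [0.64787452 0.24184726 0.20246726]
```

View pics/crop1.png

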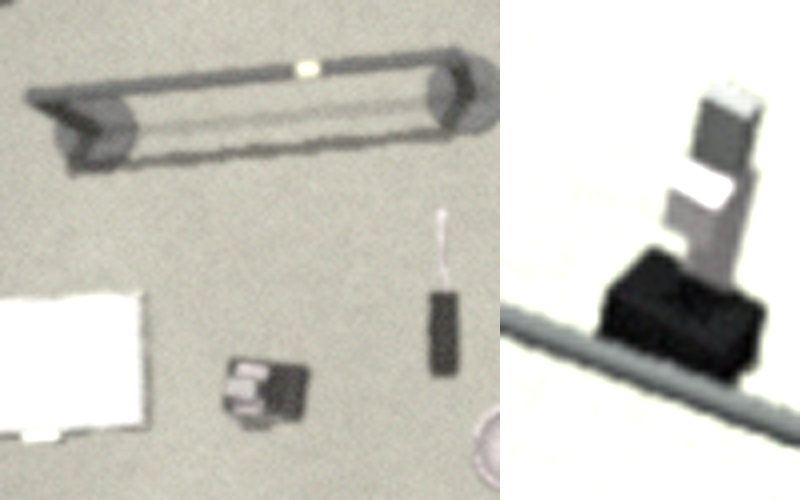

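The lamp stands with its strip and lens facing the robot (-x) and its lip facing the rail, roughly aligned with world axes. It's already oriented for hooking. Next I'll measure the poses.

```bash
cat > m.py <<'E'
from h import *
t=load('top');s=load('scene');WT,WS=cloud(t),cloud(s)
def sel(W,x0,x1,y0,y1,z0,z1):
    m=(W[...,0]>x0)&(W[...,0]<x1)&(W[...,1]>y0)&(W[...,1]<y1)&(W[...,2]>z0)&(W[...,2]<z1); return W[m]
def rect(p,n):
    if len(p)<4: print(n,'few',len(p));return
    c,sz,a=cv2.minAreaRect((p[:,:2]*1000).astype(np.float32)); print(n,len(p),'c',np.round(c,1),'sz',np.round(sz,1),'a',round(a,1),'mean',(p.mean(0)*1000).round(1))
E
python3 - <<'E'
from m import *
for n,W in (('top',WT),('scene',WS)):
    print(n)
    rect(sel(W,.35,.47,.15,.29,.018,.05),'lampblock')
    rect(sel(W,.35,.47,.15,.29,.09,.2),'grip')
    rect(sel(W,.35,.47,.15,.29,.14,.16),'griptop')
    rect(sel(W,.41,.70,-.25,-.02,.008,.025),'plate')
    rect(sel(W,.44,.53,-.15,-.06,.05,.126),'pillar')
    rect(sel(W,.44,.53,-.15,-.06,.125,.14),'pillartop')
    rect(sel(W,.33,.47,-.32,-.2,.040,.055),'hubtop')
    rect(sel(W,.33,.5,-.48,-.38,.030,.045),'tiptop')
    rect(sel(W,.33,.5,-.38,-.285,.020,.045),'bar')
    # mark: bright pixels on bar
    g=(t if n=='top' else s)['pixels'].min(-1)
    m=(W[...,2]>.185)&(W[...,2]<.22)&(W[...,0]>.6)&(W[...,0]<.7)&(W[...,1]>.1)&(W[...,1]<.36)
    q=W[m&(g>np.percentile(g[m],50)+35)]; print('mark',len(q),(q*1000).round(0)[:12].tolist(),(q.mean(0)*1000).round(1))
E
```

```text
top
lampblock 163 c [407.8 234.9] sz [64.2 45. ] a 83.4 mean [407.4 224.8  35.7]
grip 102 c [408.8 235.5] sz [24.8 35.8] a 85.3 mean [408.7 234.5 127.3]
griptop 42 c [408.4 235.5] sz [24. 16.] a 80.0 mean [408.5 235.  150.7]
plate 2143 c [ 554.3 -134.9] sz [286.9 228.5] a 0.1 mean [ 535.2 -132.7   15. ]
pillar 14 c [ 473.3 -107.6] sz [16.2 21.9] a 38.7 mean [ 470.1 -103.5   98.3]
pillartop 44 c [ 471.9 -109.8] sz [20.9 22.6] a 26.5 mean [ 471.2 -109.1  130.4]
hubtop 216 c [ 388.3 -241.4] sz [58.7 62.9] a 0.1 mean [ 387.9 -240.2   47. ]
tiptop 109 c [ 446.8 -408.6] sz [30.6 61. ] a 8.4 mean [ 445.2 -413.8   36.1]
bar 150 c [ 418.4 -332.1] sz [ 15.7 103.8] a 18.4 mean [ 418.6 -332.8   32.8]
mark 20 [[655.0, 181.0, 198.0], [654.0, 178.0, 205.0], [650.0, 189.0, 208.0], [651.0, 186.0, 207.0], [649.0, 182.0, 214.0], [651.0, 180.0, 206.0], [650.0, 177.0, 208.0], [652.0, 175.0, 200.0], [647.0, 189.0, 210.0], [648.0, 186.0, 207.0], [647.0, 183.0, 208.0], [647.0, 180.0, 209.0]] [647.9 181.8 206.4]
scene
lampblock 303 c [413.5 237.5] sz [61.5 47.6] a 84.9 mean [416.6 239.9  32.9]
grip 200 c [41
[... 211 characters left out ...]

pillar 150 c [ 482.1 -105.1] sz [16.6 23.6] a 28.1 mean [ 482.1 -104.1   88.6]
pillartop 32 c [ 478.2 -107.4] sz [22.5 20.4] a 63.5 mean [ 478.4 -106.3  128.7]
hubtop 130 c [ 392.6 -238.5] sz [60.4 63.1] a 12.4 mean [ 394.4 -238.7   44.8]
tiptop 59 c [ 446.3 -408.3] sz [28.9 58.7] a 23.3 mean [ 450.4 -412.5   33.6]
bar 124 c [ 422.1 -333.6] sz [ 25.6 100.5] a 16.8 mean [ 425.3 -331.7   28.5]
mark 34 [[651.0, 174.0, 205.0], [652.0, 177.0, 207.0], [651.0, 180.0, 208.0], [654.0, 173.0, 203.0], [654.0, 176.0, 204.0], [654.0, 179.0, 206.0], [653.0, 181.0, 207.0], [648.0, 181.0, 203.0], [650.0, 184.0, 206.0], [649.0, 187.0, 207.0], [657.0, 175.0, 203.0], [657.0, 178.0, 205.0]] [652.2 194.6 203.9]
```

```bash
python3 - <<'E'
from m import *
C={}
for n,W,c in (('top',WT,t),('scene',WS,s)):
    print(n); g=c['pixels'].min(-1)
    m=(W[...,0]>.40)&(W[...,0]<.68)&(W[...,1]>-.25)&(W[...,1]<-.02)&(W[...,2]>.005)&(W[...,2]<.022)
    g0=np.percentile(g[m],85); k=cv2.morphologyEx((m&(g>.6*g0)).astype(np.uint8),cv2.MORPH_OPEN,np.ones((3,3)))
    rect(W[k>0],'plate')
    rect(sel(W,.42,.47,-.45,-.415,.033,.05),'tiptop'); rect(sel(W,.38,.5,-.475,-.41,.034,.042),'tip2')
    p=sel(W,.38,.46,-.39,-.29,.028,.036); d=p[:,:2]-p[:,:2].mean(0); v=np.linalg.svd(d)[2][0]; print('bar dir',np.degrees(np.arctan(v[1]/v[0])),p.mean(0))
    q=sel(W,.33,.45,-.29,-.19,.038,.055);(x,y),rad=cv2.minEnclosingCircle((q[:,:2]*1000).astype(np.float32));print('hub',x,y,rad)
T=np.linalg.inv(s['world_from_camera'])
p=T[:3,:3]@np.array([.652,.182,.204])+T[:3,3]
uv=cv2.projectPoints(np.array([[p[0],-p[1],-p[2]]]),np.zeros(3),np.zeros(3),s['K'],s['distortion'])[0].ravel();print(uv)
u,v=uv.astype(int)
b=cv2.resize(s['pixels'][v-30:v+30,u-40:u+40][...,::-1],(400,300),interpolation=cv2.INTER_CUBIC)
a=cv2.resize(s['pixels'][155:235,160:270][...,::-1],(400,300),interpolation=cv2.INTER_CUBIC)
cv2.imwrite('pics/crop2.png',np.hstack([b,a])); print(u,v)
E
```

```text
top
plate 1573 c [ 532.8 -130.8] sz [124.4 211.7] a 70.4 mean [ 525.9 -127.7   14.5]
tiptop 57 c [ 448.7 -427. ] sz [23.2 29.9] a 80.0 mean [ 449.  -426.7   37.9]
tip2 56 c [ 449.5 -424.4] sz [25.9 29.1] a 86.9 mean [ 448.9 -424.8   37.5]
bar dir -70.96469417941466 [ 0.42079755 -0.33933162  0.03256638]
hub 391.5052490234375 -249.26609802246094 40.646366119384766
scene
plate 1084 c [ 537.9 -130.1] sz [123.1 209. ] a 69.8 mean [ 546.2 -128.1   13. ]
tiptop 24 c [ 452.9 -422.8] sz [26.6 24.3] a 33.9 mean [ 451.6 -424.5   35.3]
tip2 29 c [ 452.5 -421.2] sz [28.  27.1] a 31.2 mean [ 451.6 -421.6   35.4]
bar dir -70.75798803827642 [ 0.42649241 -0.34021006  0.03111101]
hub 390.3653564453125 -237.81700134277344 34.29350280761719
[301.57272366 222.74676793]
301 222
```

View pics/crop2.png

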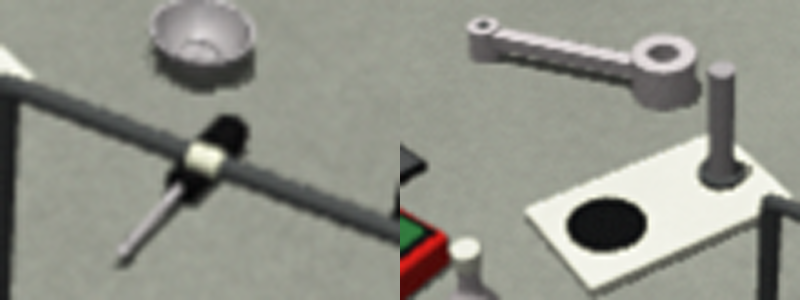

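```bash
cat > go.py <<'E'
import sys; from h import *; from scipy.spatial.transform import Rotation as R
# usage: go.py x y z yaw  (TCP target, tool down, tool x axis along world yaw)
s=r.sense(); x,y,z,a=map(float,sys.argv[1:5]); Rc=np.array(s['ee_rot'])
c,d=np.cos(np.radians(a)),np.sin(np.radians(a)); Rt=np.array([[c,d,0],[d,-c,0],[0,0,-1]])
print('t',s['time_s'],'tcp',np.round(s['tcp_pos'],4),'F',np.round(s['wrist_force'],1),'J',np.round(s['joints'],0))
print('shift',(Rc.T@(np.array([x,y,z])-s['tcp_pos'])).round(4),'rot',R.from_matrix(Rc.T@Rt).as_rotvec(degrees=True).round(2))
E
python3 go.py .4105 .2365 .191 -6
```

```text
t 0.1 tcp [0.2488 0.5727 0.1899] F [0.3 0.  0. ] J [ 81.  22.   0.  -0. -68. -15.]
shift [ 0.2823  0.2439 -0.0006] rot [ 1.100e-01  1.000e-02 -1.749e+01]
```

The manual's scale: shifts go in shares of 0.3 m and turns go in shares of pi/2 rad. Converting my numbers, 0.2823 m is 0.941, 0.247 m is 0.8233, -17.5 degrees is -0.1944.

```bash
echo '{"steps":[[1,0.1167,0.1,0,0,0,-0.0222],[1,0.2333,0.2033,0,0,0,-0.0489],[1,0.3533,0.3067,0,0,0,-0.0733],[1,0.47,0.4067,0,0,0,-0.0978],[1,0.59,0.51,0,0,0,-0.1222],[1,0.7067,0.61,0,0,0,-0.1467],[1,0.8233,0.7133,0,0,0,-0.1711],[1,0.941,0.813,0,0.0011,0,-0.1944]]}' | python3 steer.py; python3 go.py .4105 .2365 .116 -6
```

```text
time_s: 0.9
tcp_pos: [0.4109, 0.2351, 0.1907]
ee_rot: [[0.995, -0.102, 0.0], [-0.102, -0.995, 0.002], [-0.0, -0.002, -1.0]]
wrist_force: [0.3, 0.3, 0.9]
gripper_width: 0.998
gripper_force: 0.0
t 0.9 tcp [0.4109 0.2351 0.1907] F [0.3 0.3 0.9] J [ 49.   7. -20.  -0. -63.  35.]
shift [-0.0005 -0.0013  0.0747] rot [-0.09  0.    0.13]
```

Scaled: 0.075 m is 0.25, 0.05 m is 0.1667.

```bash
echo '{"steps":[[1,0,-0.0033,0.0833,0,0,0],[1,0,-0.0033,0.1667,0,0,0],[1,0,-0.0033,0.25,0,0,0],[0,0,-0.0033,0.25,0,0,0],[0,0,-0.0033,0.25,0,0,0],[0,0,-0.0033,0.25,0,0,0],[0,0,-0.0033,0.25,0,0,0],[0,0,-0.0033,0.25,0,0,0]]}' | python3 steer.py
```

```text
time_s: 1.7
tcp_pos: [0.4112, 0.2387, 0.1168]
ee_rot: [[0.995, -0.104, 0.002], [-0.104, -0.995, 0.003], [0.002, -0.003, -1.0]]
wrist_force: [-0.9, -0.3, 0.2]
gripper_width: 0.63
gripper_force: 0.0
```

Scaled: -0.001 m is -0.0033.

```bash
echo '{"steps":[[0,0,-0.0033,0,0,0,0],[0,0,-0.0033,0,0,0,0],[0,0,-0.0033,0,0,0,0],[0,0,-0.0033,0,0,0,0],[0,0,-0.0033,0,0,0,0],[0,0,-0.0033,0,0,0,0],[0,0,-0.0033,0,0,0,0],[0,0,-0.0033,0,0,0,0]]}' | python3 steer.py
```

```text
time_s: 2.5
tcp_pos: [0.411, 0.2391, 0.1159]
ee_rot: [[0.995, -0.104, 0.0], [-0.104, -0.995, 0.002], [0.0, -0.002, -1.0]]
wrist_force: [-0.5, -1.6, 0.7]
gripper_width: 0.266
gripper_force: 30.0
```

Scaled: -0.142 m is -0.4733, -0.128 m is -0.4267.

```bash
echo '{"steps":[[0,0,0,-0.0333,0,0,0],[0,0,0,-0.1,0,0,0],[0,0,0,-0.1833,0,0,0],[0,0,0,-0.2667,0,0,0],[0,0,0,-0.35,0,0,0],[0,0,0,-0.4267,0,0,0],[0,0,0,-0.4733,0,0,0],[0,0,0,-0.4733,0,0,0]]}' | python3 steer.py; python3 go.py .5505 .265 .257 5.9
```

```text
time_s: 3.3
tcp_pos: [0.4117, 0.2399, 0.2602]
ee_rot: [[0.995, -0.104, 0.004], [-0.104, -0.995, 0.006], [0.003, -0.006, -1.0]]
wrist_force: [0.4, -0.6, -2.3]
gripper_width: 0.264
gripper_force: 30.0
t 3.3 tcp [0.4117 0.2399 0.2602] F [ 0.4 -0.6 -2.3] J [ 50.   4. -13.  -0. -72.  34.]
shift [ 0.1354 -0.0394  0.0039] rot [ -0.32  -0.23 -11.87]
```

Scaled: 0.135 m is 0.45, 0.128 m is 0.4267, -11.9 degrees is -0.1322.

```bash
echo '{"steps":[[0,0.05,-0.0167,0.0033,0,0,-0.0167],[0,0.1267,-0.0367,0.0033,0,0,-0.0378],[0,0.21,-0.06,0.0067,0,0,-0.0611],[0,0.2933,-0.0833,0.0067,0,0,-0.0833],[0,0.3667,-0.1067,0.0067,0,0,-0.1067],[0,0.4267,-0.1233,0.0067,0,0,-0.1267],[0,0.45,-0.13,0.0067,0,0,-0.1322],[0,0.45,-0.13,0.0067,0,0,-0.1322]]}' | python3 steer.py; python3 go.py .64 .275 .257 5.9
python3 - <<'E'
from h import *
c=cap('scene'); im=c['pixels'][170:290,270:430][...,::-1]
c2=cap('top'); im2=c2['pixels'][130:250,110:235][...,::-1]
cv2.imwrite('pics/st.png',np.hstack([cv2.resize(im,(480,360)),cv2.resize(im2,(320,360))]))
E
```

```text
time_s: 4.1
tcp_pos: [0.5491, 0.2635, 0.2542]
ee_rot: [[0.995, 0.102, -0.002], [0.102, -0.995, 0.0], [-0.002, -0.0, -1.0]]
wrist_force: [-1.6, -0.2, -2.5]
gripper_width: 0.267
gripper_force: 30.0
t 4.1 tcp [0.5491 0.2635 0.2542] F [-1.6 -0.2 -2.5] J [ 41.  19.   4.  -0. -76.  55.]
shift [ 0.0916 -0.0022 -0.003 ] rot [-0.02  0.12 -0.05]
```

View pics/st.png

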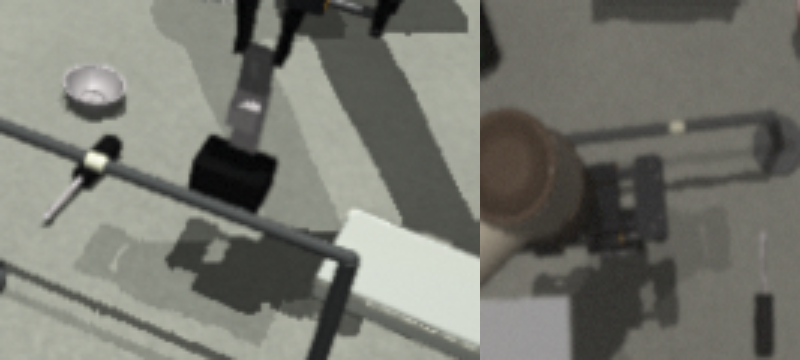

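The lamp hangs straight in the gripper, parallel to the rail, with its open side facing the bar. Next move: bring it in.

```bash
echo '{"steps":[[0,0.0333,0,-0.0067,0,0,0],[0,0.0833,-0.0033,-0.01,0,0,0],[0,0.1333,-0.0033,-0.01,0,0,0],[0,0.1833,-0.0033,-0.01,0,0,0],[0,0.2333,-0.0067,-0.01,0,0,0],[0,0.2767,-0.0067,-0.01,0,0,0],[0,0.3033,-0.0067,-0.01,0,0,0],[0,0.3033,-0.0067,-0.01,0,0,0]]}' | python3 steer.py; python3 go.py .64 .275 .212 5.9
python3 - <<'E'
from h import *
c=cap('scene'); im=c['pixels'][170:270,270:430][...,::-1]
cv2.imwrite('pics/st2.png',cv2.resize(im,(800,500),interpolation=cv2.INTER_CUBIC))
E
```

```text
time_s: 5.0
tcp_pos: [0.6402, 0.2751, 0.2586]
ee_rot: [[0.995, 0.103, 0.0], [0.103, -0.995, 0.002], [0.001, -0.002, -1.0]]
wrist_force: [-0.8, -0.1, -3.2]
gripper_width: 0.263
gripper_force: 30.0
t 5.0 tcp [0.6402 0.2751 0.2586] F [-0.8 -0.1 -3.2] J [ 36.  28.  19.  -0. -81.  59.]
shift [-0.0002  0.0001  0.0466] rot [-0.09 -0.03 -0.01]
```

View pics/st2.png

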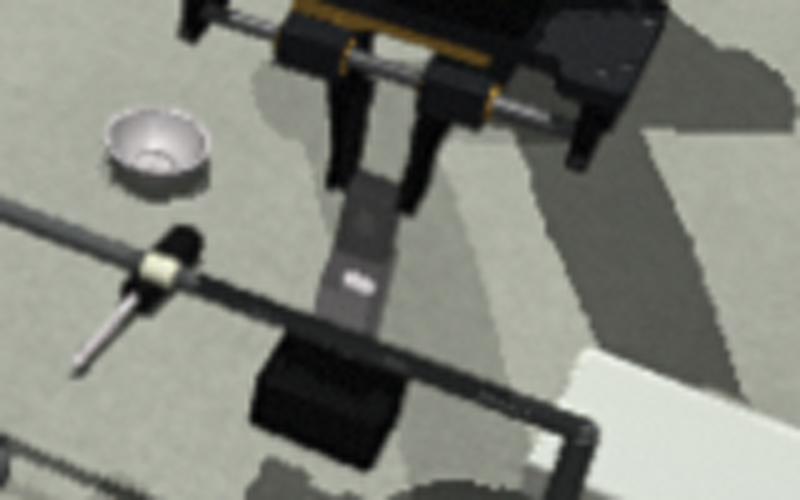

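```bash
python3 - <<'E'
from h import *
n=np.array([.9947,.103]); 
for k in ('scene',):
    W=cloud(load(k)); 
    b=np.abs(W[...,1]-.275)<.012
    a=(W[...,:2]-[.6402,.2751])@n
    for z0,z1 in ((.165,.185),(.185,.21),(.21,.225),(.225,.235),(.235,.25),(.26,.30)):
        q=b&(W[...,2]>z0)&(W[...,2]<z1)&(np.abs(a)<.04); print(z0,q.sum(),(np.percentile(a[q],[5,50,95])*1000).round(1) if q.sum() else '')
    for y in (.21,.33):
        q=(np.abs(W[...,1]-y)<.01)&(W[...,2]>.19)&(W[...,2]<.215)&(np.abs(a)<.04); print('bar',y,(np.percentile(a[q],[5,50,95])*1000).round(1),np.median(W[q][:,2]))
E
```

```text
0.165 149 [-10.6  12.6  23. ]
0.185 66 [-13.3   3.1   7.5]
0.21 16 [-15.4 -12.4  18.2]
0.225 37 [-14.3  19.5  20.9]
0.235 65 [-11.3  18.7  20.7]
0.26 164 [-3.   7.8 10.1]
bar 0.21 [-0.8  5.4  7.4] 0.20285081417624096
bar 0.33 [-1.3  4.2  7.3] 0.20397891282339775
```

The lip is now beyond the bar and the bar is centred in the hook to about 1 mm. Next I'll lower it.

Scaled: 0.042 m is 0.14, 0.039 m is 0.13.

```bash
echo '{"steps":[[0,0.0033,0,0.0267,0,0,0],[0,0.0033,0,0.06,0,0,0],[0,0.0033,0,0.09,0,0,0],[0,0.0033,0,0.1133,0,0,0],[0,0.0033,0,0.13,0,0,0],[0,0.0033,0,0.14,0,0,0],[0,0.0033,0,0.14,0,0,0]]}' | python3 steer.py; python3 go.py .64 .275 .212 5.9
```

```text
time_s: 5.75
tcp_pos: [0.6404, 0.2751, 0.2165]
ee_rot: [[0.995, 0.103, -0.0], [0.103, -0.995, 0.001], [-0.0, -0.001, -1.0]]
wrist_force: [0.4, -0.7, -0.7]
gripper_width: 0.263
gripper_force: 30.0
t 5.75 tcp [0.6404 0.2751 0.2165] F [ 0.4 -0.7 -0.7] J [ 36.  28.  14.  -0. -76.  59.]
shift [-0.0004  0.0001  0.0045] rot [-0.07  0.    0.02]
```

Scaled: 0.003 m is 0.01, 0.002 m is 0.0067.

```bash
echo '{"steps":[[0,0,0,0.0033,0,0,0],[0,0,0,0.0067,0,0,0],[0,0,0,0.01,0,0,0],[0,0,0,0.01,0,0,0]]}' | python3 steer.py; echo '{"steps":[[0,0,0,0.0033,0,0,0],[0,0,0,0.0033,0,0,0],[0,0,0,0.0033,0,0,0]]}' | python3 steer.py
```

```text
time_s: 6.15
tcp_pos: [0.6405, 0.2752, 0.214]
ee_rot: [[0.995, 0.103, 0.0], [0.103, -0.995, 0.002], [0.001, -0.002, -1.0]]
wrist_force: [-0.7, -0.4, -2.6]
gripper_width: 0.266
gripper_force: 30.0
time_s: 6.45
tcp_pos: [0.6406, 0.2752, 0.213]
ee_rot: [[0.995, 0.103, 0.0], [0.103, -0.995, 0.002], [0.001, -0.002, -1.0]]
wrist_force: [0.1, 0.1, -2.1]
gripper_width: 0.266
gripper_force: 30.0
```

Scaled: 0.001 m is 0.0033.

```bash
for i in 1 2; do echo '{"steps":[[0,0,0,0.0033,0,0,0],[0,0,0,0.0033,0,0,0],[0,0,0,0.0033,0,0,0]]}' | python3 steer.py | grep -E 'tcp|force'; done
```

```text
tcp_pos: [0.6405, 0.2752, 0.212]
wrist_force: [-0.1, 0.7, -1.4]
gripper_force: 30.0
tcp_pos: [0.6408, 0.2752, 0.2116]
wrist_force: [-0.6, -0.7, 0.5]
gripper_force: 30.0
```

```bash
python3 - <<'E'
from h import *
c=cap('scene');W=cloud(c);d=np.array([-.103,.9947]);n=np.array([.9947,.103]);o=np.array([.6406,.2752])
A=(W[...,:2]-o)@n;L=(W[...,:2]-o)@d;Z=W[...,2]
q=(A>.012)&(A<.026)&(Z>.18)&(Z<.206)&(np.abs(L)<.05);print('lip',q.sum(),(np.percentile(L[q],[2,50,98])*1000).round(1),(A[q].mean()*1000).round(1))
q=(A>-.03)&(A<.03)&(Z>.245)&(Z<.255)&(np.abs(L)<.02)
q=(Z>.085)&(Z<.128)&(A>.0)&(A<.035)&(np.abs(L)<.06);print('block front',(np.percentile(L[q],[2,50,98])*1000).round(1),(np.percentile(A[q],[50])*1000))
g=c['pixels'].min(-1)
q=(np.abs(A)<.012)&(Z>.19)&(Z<.215)&(L<-.06)&(L>-.13);G=g[q];print('mark L',np.percentile(G,[20,50,70,90]))
k=q&(g>110);print((np.percentile(L[k],[2,50,98])*1000).round(1),(L[k].mean()*1000).round(1),k.sum())
E
```

```text
lip 93 [-11.1   1.1  11.9] 17.4
block front [-30.9   1.9  31.3] [21.06111882]
mark L [ 50.   79.   99.5 179.5]
[-102.2  -93.2  -81.1] -93.3 32
```

Scaled: 0.093 m is 0.31, 0.091 m is 0.3033.

```bash
echo '{"steps":[[0,0,0.02,-0.0017,0,0,0],[0,0,0.0667,-0.0017,0,0,0],[0,0,0.12,-0.0017,0,0,0],[0,0,0.1733,-0.0017,0,0,0],[0,0,0.2267,-0.0017,0,0,0],[0,0,0.2733,-0.0017,0,0,0],[0,0,0.3033,-0.0017,0,0,0],[0,0,0.31,-0.0017,0,0,0]]}' | python3 steer.py;echo '{"steps":[[0,0,0,0,0,0,0],[0,0,0,0,0,0,0]]}' | python3 steer.py|grep -E 'tcp|force'; python3 go.py .6497 .183 .2115 5.9
```

```text
time_s: 7.9
tcp_pos: [0.6503, 0.1811, 0.2116]
ee_rot: [[0.995, 0.102, 0.0], [0.102, -0.995, 0.001], [0.001, -0.001, -1.0]]
wrist_force: [-1.2, 1.4, 0.7]
gripper_width: 0.263
gripper_force: 30.0
tcp_pos: [0.6502, 0.1819, 0.2116]
wrist_force: [-0.1, -2.1, 1.5]
gripper_force: 30.0
t 8.1 tcp [0.6502 0.1819 0.2116] F [-0.1 -2.1  1.5] J [ 29.  26.  10.   0. -74.  67.]
shift [-0.0004 -0.0011  0.0001] rot [ 0.01 -0.01  0.03]
```

Scaled: -0.0005 m is -0.0017.

```bash
echo '{"steps":[[0.1,0,-0.0017,0,0,0,0],[0.3,0,-0.0017,0,0,0,0],[0.5,0,-0.0017,0,0,0,0],[0.7,0,-0.0017,0,0,0,0],[0.7,0,-0.0017,0,0,0,0],[0.7,0,-0.0017,0,0,0,0],[0.7,0,-0.0017,0,0,0,0]]}' | python3 steer.py; echo '{"steps":[[0.7,0,0,-0.0333,0,0,0],[0.7,0,0,-0.1,0,0,0],[0.7,0,0,-0.1833,0,0,0],[0.7,0,0,-0.2667,0,0,0],[0.7,0,0,-0.3333,0,0,0],[0.7,0,0,-0.3333,0,0,0]]}' | python3 steer.py; python3 go.py .4087 -.294 .2 -71.4
```

```text
time_s: 8.8
tcp_pos: [0.6501, 0.1834, 0.2113]
ee_rot: [[0.995, 0.103, 0.0], [0.103, -0.995, 0.002], [0.001, -0.002, -1.0]]
wrist_force: [-0.5, -0.5, -0.6]
gripper_width: 0.651
gripper_force: 0.0
time_s: 9.4
tcp_pos: [0.6516, 0.1833, 0.3163]
ee_rot: [[0.995, 0.103, 0.008], [0.103, -0.995, 0.004], [0.009, -0.004, -1.0]]
wrist_force: [-0.3, -0.1, 0.7]
gripper_width: 0.699
gripper_force: 0.0
t 9.4 tcp [0.6516 0.1833 0.3163] F [-0.3 -0.1  0.7] J [ 29.  24.  22.   0. -87.  67.]
shift [-0.2919  0.4501  0.1121] rot [-0.52 -0.29 77.32]
```

Scaled: 0.278 m is 0.9267, -0.18 m is -0.6, 49 degrees is 0.5444.

```bash
echo '{"steps":[[0.7,-0.0333,0.0533,0,0,0,0.0333],[0.7,-0.0967,0.15,0,0,0,0.0889],[0.7,-0.1733,0.2667,0,0,0,0.1556],[0.7,-0.2567,0.3967,0,0,0,0.2333],[0.7,-0.3433,0.53,0,0,0,0.3111],[0.7,-0.43,0.6633,0,0,0,0.3889],[0.7,-0.5167,0.7967,0,0,0,0.4667],[0.7,-0.6,0.9267,0,0,0,0.5444]]}' | python3 steer.py; python3 go.py .4087 -.294 .2 -71.4
python3 - <<'E'
from h import *
W=cloud(cap('top')); S=cloud(cap('scene'))
c=load('scene'); cv2.imwrite('pics/st3.png',cv2.resize(c['pixels'][170:270,270:430][...,::-1],(640,400),interpolation=cv2.INTER_CUBIC))
E
```

```text
time_s: 10.2
tcp_pos: [0.498, -0.1135, 0.3105]
ee_rot: [[0.727, -0.686, -0.0], [-0.686, -0.727, 0.002], [-0.001, -0.001, -1.0]]
wrist_force: [0.5, -0.2, -0.1]
gripper_width: 0.698
gripper_force: 0.0
t 10.2 tcp [ 0.498  -0.1135  0.3105] F [ 0.5 -0.2 -0.1] J [  5.   7.  -3.  -0. -80.  41.]
shift [0.0591 0.1927 0.1101] rot [-0.06  0.09 28.05]
```

View pics/st3.png

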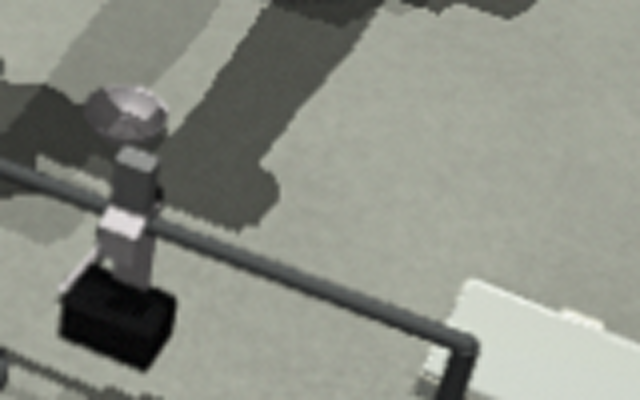

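The lamp hangs upright on the rail with its strip covering the white band. Next is the carrier.

Scaled: 0.1927 m is 0.6423, 0.18 m is 0.6, 28 degrees is 0.3111.

```bash
echo '{"steps":[[0.7,0.04,0.1333,0.0667,0,0,0.0667],[0.7,0.08,0.26,0.1333,0,0,0.1333],[0.7,0.12,0.3833,0.2167,0,0,0.2],[0.7,0.1567,0.51,0.3,0,0,0.2556],[0.7,0.1833,0.6,0.35,0,0,0.3],[0.7,0.1967,0.6423,0.3667,0,0,0.3111],[0.7,0.1967,0.6423,0.3667,0,0,0.3111]]}' | python3 steer.py; python3 go.py .4087 -.294 .006 -71.4
```

```text
time_s: 11.0
tcp_pos: [0.4103, -0.2935, 0.1994]
ee_rot: [[0.323, -0.946, -0.002], [-0.946, -0.323, 0.002], [-0.003, 0.001, -1.0]]
wrist_force: [-0.4, 0.2, 0.3]
gripper_width: 0.703
gripper_force: 0.0
t 11.0 tcp [ 0.4103 -0.2935  0.1994] F [-0.4  0.2  0.3] J [-17.  10. -15.  -0. -65.  36.]
shift [0.0005 0.0016 0.1934] rot [0.05 0.16 0.25]
```

Scaled: 0.193 m is 0.6433, 0.19 m is 0.6333.

```bash
echo '{"steps":[[0.7,0,0.0033,0.0667,0,0,0],[0.7,0,0.0033,0.1833,0,0,0],[0.7,0,0.0033,0.3,0,0,0],[0.7,0,0.0033,0.4167,0,0,0],[0.7,0,0.0033,0.5167,0,0,0],[0.7,0,0.0033,0.5933,0,0,0],[0.7,0,0.0033,0.6333,0,0,0],[0.7,0,0.0033,0.6433,0,0,0]]}' | python3 steer.py; echo '{"steps":[[0.7,0,0,0,0,0,0],[0.7,0,0,0,0,0,0]]}' | python3 steer.py;python3 go.py .4087 -.294 .006 -71.4
```

```text
time_s: 11.8
tcp_pos: [0.411, -0.2919, 0.0066]
ee_rot: [[0.327, -0.945, -0.001], [-0.945, -0.327, 0.002], [-0.002, 0.0, -1.0]]
wrist_force: [-0.6, -0.2, 0.9]
gripper_width: 0.701
gripper_force: 0.0
time_s: 12.0
tcp_pos: [0.4118, -0.2929, 0.0086]
ee_rot: [[0.326, -0.945, 0.003], [-0.945, -0.326, 0.001], [0.0, -0.003, -1.0]]
wrist_force: [0.2, -0.1, 0.5]
gripper_width: 0.699
gripper_force: 0.0
t 12.0 tcp [ 0.4118 -0.2929  0.0086] F [ 0.2 -0.1  0.5] J [-17.  23. -29.  -0. -38.  36.]
shift [0.     0.0033 0.0026] rot [-0.16 -0.01  0.4 ]
```

Scaled: 0.003 m is 0.01, 0.0025 m is 0.0083, 0.3 degrees is 0.0033.

```bash
echo '{"steps":[[0.7,0,0.01,0.0083,0,0,0.0033],[0.7,0,0.01,0.0083,0,0,0.0033],[0.3,0,0.01,0.0083,0,0,0.0033],[0,0,0.01,0.0083,0,0,0.0033],[0,0,0.01,0.0083,0,0,0.0033],[0,0,0.01,0.0083,0,0,0.0033],[0,0,0.01,0.0083,0,0,0.0033],[0,0,0.01,0.0083,0,0,0.0033]]}' | python3 steer.py; echo '{"steps":[[0,0,0,0,0,0,0],[0,0,0,0,0,0,0],[0,0,0,0,0,0,0],[0,0,0,0,0,0,0],[0,0,0,0,0,0,0]]}' | python3 steer.py
```

```text
time_s: 12.8
tcp_pos: [0.4075, -0.2939, 0.0049]
ee_rot: [[0.319, -0.948, 0.0], [-0.948, -0.319, 0.002], [-0.001, -0.001, -1.0]]
wrist_force: [-0.4, -0.6, -0.2]
gripper_width: 0.243
gripper_force: 0.0
time_s: 13.3
tcp_pos: [0.4075, -0.2939, 0.0049]
ee_rot: [[0.319, -0.948, 0.0], [-0.948, -0.319, 0.002], [-0.001, -0.001, -1.0]]
wrist_force: [-0.4, 0.1, -0.0]
gripper_width: 0.005
gripper_force: 0.0
```

```bash
python3 - <<'E'
from h import *
c=cap('scene');t=cap('top')
a=c['pixels'][150:240,160:280][...,::-1];b=t['pixels'][210:300,280:400][...,::-1]
cv2.imwrite('pics/st4.png',np.hstack([cv2.resize(a,(400,300)),cv2.resize(b,(400,300))]))
E
```

```text
(no output)
```

View pics/st4.png

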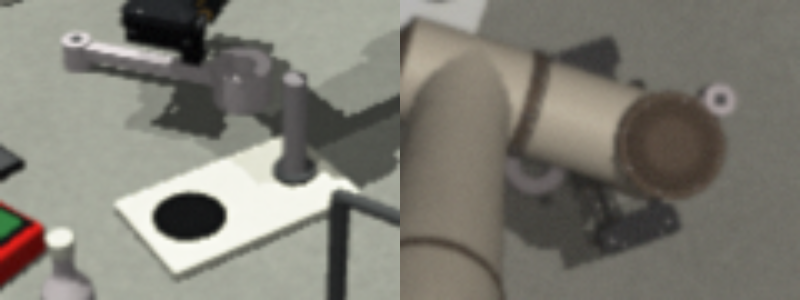

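The carrier still lies in place and the gripper body is above the bar, but the fingers shut on nothing. I'll measure where the bar and fingers are.

```bash
python3 - <<'E'
from h import *
o=np.array([.4075,-.2939]);d=np.array([.319,-.948]);n=np.array([.948,.319])
for k in('scene','top'):
    c=load(k);W=cloud(c);L=(W[...,:2]-o)@d;A=(W[...,:2]-o)@n;Z=W[...,2];g=c['pixels'].max(-1)
    print(k)
    for l0 in range(-80,150,20):
        q=(L>l0/1e3)&(L<(l0+20)/1e3)&(np.abs(A)<.045)&(Z>.008)&(Z<.06)
        for nm,qq in(('light',q&(g>90)),('dark',q&(g<70))):
            if qq.sum()>3: print(l0,nm,qq.sum(),'A',(np.percentile(A[qq],[3,50,97])*1e3).round(0),'Z',(np.percentile(Z[qq],[3,50,97])*1e3).round(0))
    q=(np.abs(L)<.06)&(np.abs(A)<.08)&(Z>.05)&(Z<.11)&(g<70)
    for z in range(40,110,10):
        qq=(np.abs(L)<.06)&(np.abs(A)<.08)&(Z>z/1e3)&(Z<z/1e3+.01)&(g<80); 
        if qq.sum()>3: print('grip z',z,qq.sum(),'A',(np.percentile(A[qq],[3,50,97])*1e3).round(0),'L',(np.percentile(L[qq],[3,50,97])*1e3).round(0))
s=r.sense();print(s['tcp_pos'],s['gripper_width'],s['gripper_force'],s['wrist_force'])
E
```

```text
scene
-80 light 77 A [-24.  26.  34.] Z [11. 39. 48.]
-60 light 70 A [-25.  20.  35.] Z [14. 38. 47.]
-40 light 4 A [-22. -16.   6.] Z [25. 44. 46.]
-20 light 11 A [ 5.  7. 12.] Z [20. 27. 31.]
-20 dark 25 A [-9.  8. 13.] Z [29. 46. 57.]
0 light 13 A [ 4.  7. 12.] Z [16. 23. 32.]
0 dark 10 A [ 2.  7. 12.] Z [18. 43. 48.]
20 light 29 A [-4.  7. 11.] Z [13. 28. 33.]
40 light 32 A [-4.  5. 12.] Z [16. 29. 34.]
60 light 31 A [-1.  6. 13.] Z [15. 27. 34.]
80 light 30 A [-6.  7. 12.] Z [13. 28. 33.]
100 light 33 A [-5.  6. 11.] Z [16. 29. 33.]
120 light 52 A [-11.  11.  19.] Z [12. 30. 36.]
140 light 21 A [-10.  10.  15.] Z [ 9. 32. 38.]
grip z 40 16 A [-10.   8.  14.] L [-19.  -4.   9.]
grip z 50 6 A [-2.  8.  9.] L [-11. -10.  -6.]
grip z 60 6 A [-8.  3. 14.] L [-13. -11.  -8.]
grip z 70 6 A [-11.  -0.  10.] L [-12. -10.  -9.]
top
-80 light 42 A [-29. -17.   5.] Z [41. 47. 55.]
-60 light 25 A [-30. -23. -16.] Z [40. 48. 53.]
-60 dark 11 A [-44. -37.  -7.] Z [14. 27. 36.]
120 light 42 A [-16.   1.  12.] Z [20. 36. 45.]
140 light 38 A [-30.  -1.  17.] Z [ 8. 35. 43.]
grip z 40 5 A [-32. -20. -10.] L [-53. -42. -32.]
[ 0.40752044 -0.29386107  0.00495441] 0.004426012357102399 0.0 [ 0.62007179 -0.69081633  0.3423658 ]
```

```bash
python3 - <<'E'
from h import *
c=load('scene');T=np.linalg.inv(c['world_from_camera'])
def pj(P):
    p=T[:3,:3]@np.array(P)+T[:3,3];return cv2.projectPoints(np.array([[p[0],-p[1],-p[2]]]),np.zeros(3),np.zeros(3),c['K'],c['distortion'])[0].ravel()
for P in([.4075,-.2939,.005],[.4075,-.2939,.032],[.4075,-.2939,.06],[.3893,-.24,.046]): print(np.round((pj(P)-[175,140])*10,0))
im=c['pixels'][140:200,175:255][...,::-1]
cv2.imwrite('pics/st5.png',cv2.convertScaleAbs(cv2.resize(im,(800,600),interpolation=cv2.INTER_CUBIC),alpha=1.6))
E
```

```text
[426. 350.]
[423. 288.]
[421. 223.]
[572. 285.]
```

View pics/st5.png

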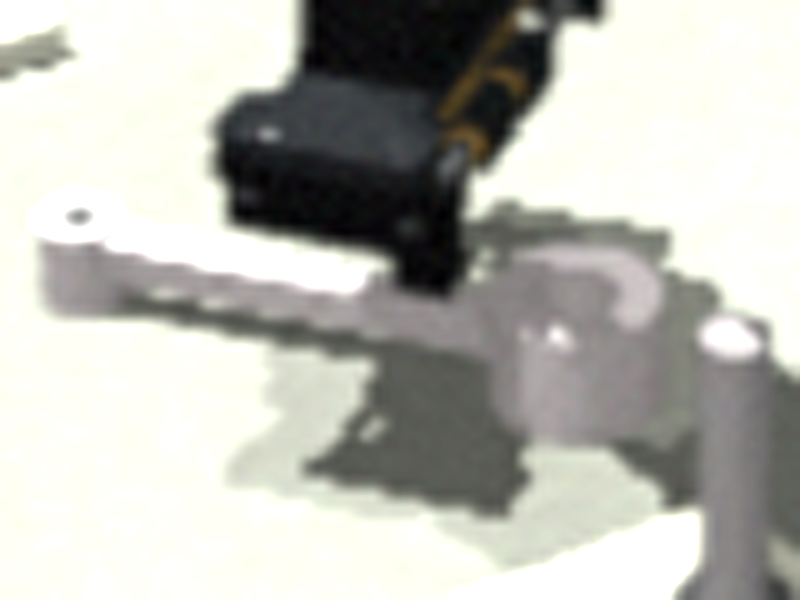

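The fingertips end at about (430,290), just at the bar's top, so they closed above the bar. The real tips seem to be higher than the reported TCP. I'll rise and compare the tip with the camera depth.

The manual's scale: shifts go in shares of 0.3 m and turns go in shares of pi/2 rad. Converting my numbers, -0.1 m is -0.3333, -0.08 m is -0.2667.

```bash
echo '{"steps":[[0,0,0,-0.0667,0,0,0],[0,0,0,-0.1667,0,0,0],[0,0,0,-0.2667,0,0,0],[0,0,0,-0.3333,0,0,0],[0,0,0,-0.3333,0,0,0],[0,0,0,-0.3333,0,0,0]]}' | python3 steer.py | grep tcp; python3 - <<'E'
from h import *
c=cap('scene');W=cloud(c);s=r.sense();o=np.array(s['tcp_pos']);print(o,s['gripper_width'])
n=np.array([.948,.319]);d=np.array([.319,-.948])
L=(W[...,:2]-o[:2])@d;A=(W[...,:2]-o[:2])@n;Z=W[...,2]-o[2]
q=(np.abs(L)<.03)&(np.abs(A)<.04)&(Z>-.03)&(Z<.08)
for z in range(-30,80,5):
    k=q&(Z>z/1e3)&(Z<z/1e3+.005)
    if k.sum(): print(z,k.sum(),'A',(np.percentile(A[k],[5,50,95])*1e3).round(0),'L',(np.percentile(L[k],[5,50,95])*1e3).round(0))
E
```

```text
tcp_pos: [0.4073, -0.2938, 0.105]
[ 0.40675047 -0.29363381  0.10420965] 0.002381176815047297
30 6 A [-6.  6. 10.] L [-10.  -6.   8.]
35 10 A [-8.  9. 13.] L [-9. -5.  7.]
40 8 A [-5. 10. 12.] L [-11.  -2.   7.]
45 16 A [-12.   8.  13.] L [-11.  -6.   8.]
50 6 A [ 6.  9. 13.] L [-9. -3.  7.]
55 6 A [-9.  1. 11.] L [-10.  -9.  -8.]
60 3 A [-7. -6. -2.] L [-11. -10.  -8.]
65 5 A [-13.   8.  12.] L [-11. -10.  -7.]
70 4 A [-10.   2.  12.] L [-10. -10.  -8.]
75 5 A [-7. -1. 10.] L [-11. -10.  -8.]
```

```bash
python3 - <<'E'
from h import *
c=load('scene');W=cloud(c);o=np.array([.40675,-.29363,.1042]);T=np.linalg.inv(c['world_from_camera'])
n=np.array([.948,.319,0]);d=np.array([.319,-.948,0])
def pj(P):
    p=T[:3,:3]@np.array(P)+T[:3,3];return cv2.projectPoints(np.array([[p[0],-p[1],-p[2]]]),np.zeros(3),np.zeros(3),c['K'],c['distortion'])[0].ravel()
for b in (.02,.025,.03,.035,.04): print(b,'axis',pj(o+[0,0,b]).round(1),'front',pj(o+[0,0,b]+.010*n).round(1))
u,v=pj(o+[0,0,.03]).astype(int)
print(u-8,v-10)
print(c['pixels'][v-10:v+12,u-8:u+9].max(-1))
E
```

```text
0.02 axis [216.6 146.8] front [215.5 148.2]
0.025 axis [216.6 145.5] front [215.5 146.9]
0.03 axis [216.5 144.3] front [215.4 145.7]
0.035 axis [216.5 143. ] front [215.4 144.4]
0.04 axis [216.4 141.8] front [215.3 143.2]
208 134
[[  8  11   9   9   9  12  12  11   9  10   9   7  46 137 169 168 167]
 [  5  10  13   5  13  26  33  21   9   7   7  14  65 142 169 168 164]
 [  6   9   6   7  11  16  32  23  12  10   5  18  70 142 166 166 164]
 [ 11   4   7   5   8  12   7  11   8  10   9  17  69 144 168 166 164]
 [ 63  55  41  37  26   9   9   5   9  10   9  14  68 146 169 169 169]
 [167 165 148 129  89  34  10  10   6   9   8  16  71 147 171 168 168]
 [169 171 169 166 124  54  11   5   8   9   6  17  70 144 168 165 168]
 [166 167 169 168 126  54   9   9   5   7   4  13  65 143 170 167 164]
 [167 166 169 168 125  57  11   7   9   8   9   9  46 136 164 163 163]
 [169 167 165 165 140  73  14   9   7   6   6  22  67 141 165 166 164]
 [167 168 166 165 147  96  51  41  27  14  17  71 139 165 168 164 162]
 [169 168 168 171 169 166 144 127  99  74  72 112 156 171 169 167 164]
 [165 165 166 166 169 168 165 166 165 164 165 167 168 169 168 167 164]
 [164 164 165 162 163 163 168 170 168 167 167 164 166 165 165 164 164]
 [166 165 163 162 164 163 166 167 165 166 165 167 166 164 163 165 167]
 [165 163 161 164 165 164 163 165 165 166 167 168 167 164 164 163 165]
 [168 164 163 162 164 165 165 164 165 165 165 168 163 162 164 165 165]
 [168 169 165 166 164 163 163 164 163 162 165 167 167 166 164 166 166]
 [164 163 164 164 163 163 163 160 160 163 165 165 165 165 164 166 168]
 [164 162 162 164 162 161 162 162 162 161 164 164 165 166 163 163 165]
 [162 163 164 162 161 161 161 163 164 163 163 163 164 165 165 166 167]
 [161 160 165 161 161 160 164 164 166 163 163 163 165 166 170 168 169]]
```

The camera puts the fingertips about 31 mm above the reported TCP. I'll go to a reported z of about -0.022 so the pads straddle the bar.

```bash
echo '{"steps":[[0.7,0,0,0,0,0,0],[0.7,0,0,0,0,0,0],[0.7,0,0,0,0,0,0],[0.7,0,0,0,0,0,0],[0.7,0,0,0,0,0,0],[0.7,0,0,0,0,0,0],[0.7,0,0,0,0,0,0],[0.7,0,0,0,0,0,0]]}' | python3 steer.py|grep width;  python3 go.py .4087 -.294 -.022 -71.4
```

```text
gripper_width: 0.645
t 14.85 tcp [ 0.4075 -0.294   0.105 ] F [-0.  -1.1  0.1] J [-17.  15. -23.  -0. -51.  36.]
shift [ 0.0005 -0.001   0.127 ] rot [-0.06  0.08  0.02]
```

Scaled: 0.116 m is 0.3867, 0.11 m is 0.3667.

```bash
echo '{"steps":[[0.7,0,-0.0033,0.0667,0,0,0],[0.7,0,-0.0033,0.15,0,0,0],[0.7,0,-0.0033,0.2333,0,0,0],[0.7,0,-0.0033,0.3,0,0,0],[0.7,0,-0.0033,0.3333,0,0,0],[0.7,0,-0.0033,0.3667,0,0,0],[0.7,0,-0.0033,0.3867,0,0,0],[0.7,0,-0.0033,0.3867,0,0,0]]}' | python3 steer.py;  python3 go.py .4087 -.294 -.022 -71.4
```

```text
time_s: 15.65
tcp_pos: [0.4083, -0.2935, -0.0114]
ee_rot: [[0.319, -0.948, -0.0], [-0.948, -0.319, 0.002], [-0.002, -0.0, -1.0]]
wrist_force: [-0.0, -0.7, 0.1]
gripper_width: 0.699
gripper_force: 0.0
t 15.65 tcp [ 0.4083 -0.2935 -0.0114] F [-0.  -0.7  0.1] J [-17.  25. -30.  -0. -35.  36.]
shift [ 0.0006 -0.0002  0.0106] rot [-0.02  0.11  0.02]
```

Scaled: 0.008 m is 0.0267, 0.004 m is 0.0133.

```bash
echo '{"steps":[[0.7,0,0,0.0133,0,0,0],[0.7,0,0,0.0267,0,0,0],[0.7,0,0,0.0267,0,0,0]]}' | python3 steer.py | grep -E 'tcp|force'; echo '{"steps":[[0.7,0,0,0.0067,0,0,0],[0.7,0,0,0.0067,0,0,0],[0.5,0,0,0.0067,0,0,0],[0.3,0,0,0.0067,0,0,0],[0.1,0,0,0.0067,0,0,0],[0,0,0,0.0067,0,0,0],[0,0,0,0.0067,0,0,0],[0,0,0,0.0067,0,0,0]]}' | python3 steer.py; echo '{"steps":[[0,0,0,0,0,0,0],[0,0,0,0,0,0,0],[0,0,0,0,0,0,0],[0,0,0,0,0,0,0],[0,0,0,0,0,0,0],[0,0,0,0,0,0,0]]}' | python3 steer.py
```

```text
tcp_pos: [0.4083, -0.2934, -0.0192]
wrist_force: [-0.5, -0.1, -0.4]
gripper_force: 0.0
time_s: 16.75
tcp_pos: [0.4085, -0.2935, -0.021]
ee_rot: [[0.319, -0.948, 0.001], [-0.948, -0.319, 0.002], [-0.001, -0.001, -1.0]]
wrist_force: [0.2, -0.3, 0.9]
gripper_width: 0.239
gripper_force: 0.0
time_s: 17.35
tcp_pos: [0.4082, -0.2935, -0.0211]
ee_rot: [[0.319, -0.948, 0.0], [-0.948, -0.319, 0.002], [-0.002, -0.001, -1.0]]
wrist_force: [-1.8, -1.5, 0.4]
gripper_width: 0.181
gripper_force: 30.2
```

Gripped at 16 mm. Next I'll lift and check that it's level.

Scaled: -0.155 m is -0.5167, -0.142 m is -0.4733.

```bash
echo '{"steps":[[0,0,0,-0.0267,0,0,0],[0,0,0,-0.0733,0,0,0],[0,0,0,-0.15,0,0,0],[0,0,0,-0.2333,0,0,0],[0,0,0,-0.3167,0,0,0],[0,0,0,-0.4,0,0,0],[0,0,0,-0.4733,0,0,0],[0,0,0,-0.5167,0,0,0]]}' | python3 steer.py; echo '{"steps":[[0,0,0,-0.04,0,0,0],[0,0,0,-0.0667,0,0,0],[0,0,0,-0.0667,0,0,0]]}' | python3 steer.py; python3 - <<'E'
from h import *
s=r.sense();o=np.array(s['tcp_pos']);print(o,s['moment'],s['wrist_force'])
R=np.array(s['ee_rot']);d=R[:2,0]/np.linalg.norm(R[:2,0]);n=np.array([-d[1],d[0]])
for k in('scene','top'):
    c=cap(k);W=cloud(c);L=(W[...,:2]-o[:2])@d;A=(W[...,:2]-o[:2])@n;Z=W[...,2];g=c['pixels'].max(-1)
    for nm,l0,l1,a in(('hub',-90,-25,.035),('bar',30,115,.02),('tip',120,158,.02)):
        q=(L>l0/1e3)&(L<l1/1e3)&(np.abs(A)<a)&(Z>.14)&(Z<.25)&(g>80)
        if q.sum()<5: print(k,nm,'few');continue
        z=np.percentile(Z[q],90);qt=q&(Z>z-.006);print(k,nm,q.sum(),'ztop',np.median(Z[qt]).round(4),'L',(np.percentile(L[q],[2,50,98])*1e3).round(0),'A',(np.percentile(A[q],[2,50,98])*1e3).round(0))
E
python3 go.py 0 0 0 -20
```

```text
time_s: 18.15
tcp_pos: [0.4084, -0.2933, 0.1351]
ee_rot: [[0.319, -0.948, 0.002], [-0.948, -0.319, 0.002], [-0.002, -0.002, -1.0]]
wrist_force: [0.3, -0.2, -6.5]
gripper_width: 0.18
gripper_force: 30.1
time_s: 18.45
tcp_pos: [0.4088, -0.2938, 0.1545]
ee_rot: [[0.319, -0.948, 0.002], [-0.948, -0.319, 0.001], [-0.001, -0.002, -1.0]]
wrist_force: [1.2, 0.2, -7.5]
gripper_width: 0.181
gripper_force: 30.1
[ 0.40876676 -0.29378778  0.15450196] [ 0.06418553 -0.06359361  0.00120802] [ 1.19452622  0.17714009 -7.453588  ]
scene hub 356 ztop 0.2207 L [-86. -61. -30.] A [-24.  21.  33.]
scene bar 136 ztop 0.2066 L [ 32.  76. 113.] A [-8.  6. 11.]
scene tip 110 ztop 0.2118 L [121. 133. 150.] A [-10.   9.  17.]
top hub 134 ztop 0.2223 L [-87. -71. -38.] A [-32. -19.   8.]
top bar few
top tip 80 ztop 0.2113 L [125. 138. 151.] A [-16.   0.  12.]
t 18.55 tcp [ 0.4078 -0.2934  0.1531] F [ 0.1 -0.  -6.6] J [-17.  12. -20.  -0. -58.  36.]
shift [-0.4077  0.2929  0.1543] rot [ -0.08   0.16 -51.4 ]
```

Level, and the hub is 57 mm from the grip. Now to carry it over the pillar.

```bash
python3 go.py .5283 -.1275 .1545 -20
```

```text
t 18.55 tcp [ 0.4078 -0.2934  0.1531] F [ 0.1 -0.  -6.6] J [-17.  12. -20.  -0. -58.  36.]
shift [-0.1188 -0.1671 -0.001 ] rot [ -0.08   0.16 -51.4 ]
```

Scaled: -0.117 m is -0.39, -0.1 m is -0.3333, -36 degrees is -0.4.

```bash
echo '{"steps":[[0,-0.01,-0.0133,-0.0033,0,0,-0.0133],[0,-0.0333,-0.0467,-0.0033,0,0,-0.0467],[0,-0.0667,-0.0933,-0.0033,0,0,-0.0956],[0,-0.1067,-0.15,-0.0033,0,0,-0.1533],[0,-0.15,-0.21,-0.0033,0,0,-0.2156],[0,-0.1933,-0.2733,-0.0033,0,0,-0.28],[0,-0.2367,-0.3333,-0.0033,0,0.0011,-0.3422],[0,-0.2767,-0.39,-0.0033,0,0.0011,-0.4]]}' | python3 steer.py|grep -E 'tcp|force'; python3 go.py .5283 -.1275 .1545 -20
```

```text
tcp_pos: [0.4936, -0.176, 0.1547]
wrist_force: [0.2, -0.2, -6.8]
gripper_force: 30.1
t 19.35 tcp [ 0.4936 -0.176   0.1547] F [ 0.2 -0.2 -6.8] J [ -2.  14. -17.  -0. -59.  57.]
shift [ 0.0007 -0.0596  0.0003] rot [ -0.05  -0.03 -14.98]
```

Scaled: -0.0595 m is -0.1983, -0.053 m is -0.1767, -15 degrees is -0.1667.

```bash
echo '{"steps":[[0,0,-0.0467,0,0,0,-0.0422],[0,0,-0.0967,0,0,0,-0.0833],[0,0,-0.14,0,0,0,-0.12],[0,0.0033,-0.1767,0,0,0,-0.1489],[0,0.0033,-0.1983,0,0,0,-0.1667],[0,0.0033,-0.1983,0,0,0,-0.1667],[0,0.0033,-0.1983,0,0,0,-0.1667],[0,0.0033,-0.1983,0,0,0,-0.1667]]}' | python3 steer.py|grep -E 'tcp|force'; python3 go.py .5283 -.1275 .139 -20
cat > chk.py <<'E'
from h import *
s=r.sense();o=np.array(s['tcp_pos'])
for k in('scene','top'):
    c=cap(k);W=cloud(c);g=c['pixels'].max(-1)
    f=lambda x0,x1,y0,y1,z0,z1:(W[...,0]>x0)&(W[...,0]<x1)&(W[...,1]>y0)&(W[...,1]<y1)&(W[...,2]>z0)&(W[...,2]<z1)&(g>80)
    h=f(.42,.51,-.16,-.06,o[2]+.055,o[2]+.08);p=W[h];x,y=p[:,0],p[:,1]
    from scipy.spatial import ConvexHull
    print(k,'hub mm',h.sum(),np.percentile(p*1e3,[2,50,98],axis=0).round(0).tolist())
    b=f(.55,.63,-.2,-.1,o[2]+.04,o[2]+.06);p=W[b]
    if len(p)>20:
        d=np.linalg.svd(p[:,:2]-p[:,:2].mean(0))[2][0];print('bar ang',np.degrees(np.arctan(d[1]/d[0])).round(2),(p.mean(0)*1e3).round(1))
    b=f(.63,.70,-.22,-.13,o[2]+.05,o[2]+.07);print('tip',b.sum(),np.percentile(W[b]*1e3,[2,50,98],axis=0).round(0).tolist())
    q=f(.44,.51,-.14,-.07,.05,.125);print('pillar',q.sum(),np.percentile(W[q]*1e3,[2,50,98],axis=0).round(0).tolist() if q.sum() else '')
E
python3 chk.py
```

```text
tcp_pos: [0.5276, -0.1302, 0.1552]
wrist_force: [-1.2, -0.1, -7.0]
gripper_force: 30.1
t 20.15 tcp [ 0.5276 -0.1302  0.1552] F [-1.2 -0.1 -7. ] J [  3.  16. -14.  -0. -60.  66.]
shift [-0.0003 -0.0028  0.0162] rot [-0.04 -0.05 -0.42]
scene hub mm 6 [[477.0, -88.0, 210.0], [488.0, -83.0, 211.0], [498.0, -81.0, 213.0]]
bar ang -21.17 [ 591.4 -149.4  204.4]
tip 88 [[634.0, -190.0, 205.0], [657.0, -172.0, 211.0], [673.0, -161.0, 214.0]]
pillar 43 [[469.0, -119.0, 54.0], [485.0, -111.0, 84.0], [488.0, -96.0, 122.0]]
top hub mm 183 [[443.0, -140.0, 217.0], [460.0, -110.0, 222.0], [482.0, -81.0, 229.0]]
bar ang -55.49 [ 622.1 -166.4  208.5]
tip 106 [[632.0, -193.0, 206.0], [652.0, -178.0, 212.0], [668.0, -164.0, 218.0]]
pillar 0
```

Scaled: 0.016 m is 0.0533, 0.013 m is 0.0433, -0.7 degrees is -0.0078.

```bash
echo '{"steps":[[0,-0.0033,-0.0067,0.0133,0,0,-0.0033],[0,-0.0033,-0.0067,0.03,0,0,-0.0078],[0,-0.0033,-0.0067,0.0433,0,0,-0.0078],[0,-0.0033,-0.0067,0.0533,0,0,-0.0078],[0,-0.0033,-0.0067,0.0533,0,0,-0.0078],[0,-0.0033,-0.0067,0.0533,0,0,-0.0078],[0,-0.0033,-0.0067,0.0533,0,0,-0.0078]]}' | python3 steer.py|grep -E 'tcp|force'; python3 go.py .5283 -.1275 .139 -20; python3 chk.py; python3 - <<'E'
from h import *
a=load('scene')['pixels'][110:290,150:390][...,::-1];b=load('top')['pixels'][130:270,150:400][...,::-1]
cv2.imwrite('pics/fin.png',np.vstack([cv2.resize(a,(480,360)),cv2.resize(b,(480,240))]))
E
```

```text
tcp_pos: [0.5281, -0.1277, 0.1395]
wrist_force: [0.7, -0.1, -7.2]
gripper_force: 30.1
t 20.95 tcp [ 0.5281 -0.1277  0.1395] F [ 0.7 -0.1 -7.2] J [  4.  17. -16.  -0. -58.  67.]
shift [ 0.0002 -0.0002  0.0005] rot [-0.05 -0.1   0.32]
scene hub mm 3 [[491.0, -84.0, 195.0], [496.0, -82.0, 196.0], [498.0, -79.0, 197.0]]
bar ang -21.38 [ 591.5 -145.8  188.5]
tip 92 [[631.0, -185.0, 190.0], [658.0, -168.0, 194.0], [674.0, -157.0, 198.0]]
pillar 47 [[471.0, -120.0, 53.0], [484.0, -112.0, 82.0], [488.0, -96.0, 123.0]]
top hub mm 173 [[443.0, -138.0, 201.0], [461.0, -111.0, 207.0], [482.0, -79.0, 213.0]]
bar ang -58.34 [ 621.7 -162.3  192.3]
tip 107 [[631.0, -189.0, 191.0], [652.0, -174.0, 197.0], [671.0, -162.0, 203.0]]
pillar 3 [[467.0, -114.0, 120.0], [476.0, -105.0, 123.0], [477.0, -99.0, 124.0]]
```

View pics/fin.png

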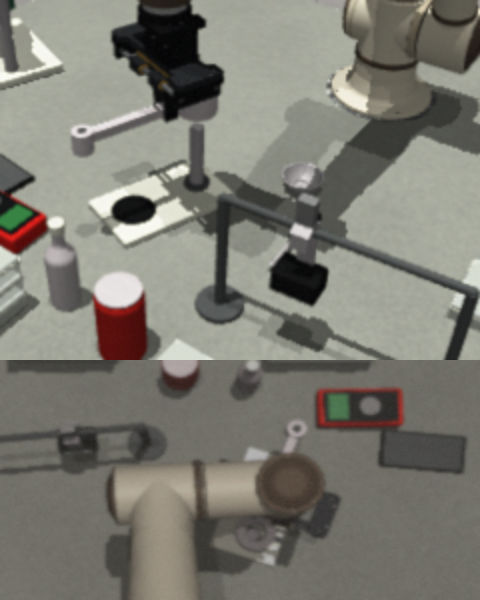

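The hub sits over the pillar (about (197,110) and (255,530)), with the arm level and pointing out along the plate. The lamp hangs on the rail at about (303,240), and the bystander objects in these two crops look undisturbed.

```bash
python3 -c "
from station import r
print(r.finish_job())"
```

```text
the job is handed in; nothing more can be done
None
```

I handed the job in at about 21 s: the lamp hangs released at the white mark, and the arm still holds the carrier level over the pillar with about 30 mm clearance, pointing along the base plate; a first grip closed on nothing because the fingertips sit about 31 mm above the reported tool point, and the second held.

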